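# Level the dead-weight pressure tester by the cross grips under its base

## Robot

A 6-joint arm with a two-finger parallel gripper is mounted at the origin on the work surface. World frame = base frame: x ahead of the robot, y to its left, z up, the work surface at z = 0. Lengths are in mm, angles in rad, forces in N, time in s.
With the tool pointing down it reaches from about 350 to 875 mm from the base axis. Payload 4.2 kg.
Tool frame: the origin (TCP) lies at the very end of the fingers, on their centre line; the grasp point (between the pads) lies 19 mm behind it; z points along the fingers, y is the line along which they close (so a half turn about z gives the same grasp; the last joint's range is limited). The gripper opens to 85 mm and grips with 20 to 120 N. Pads are 22 mm wide; open, the fingers measure 114 mm over their backs; the gripper's body (76 mm by 85 mm) begins 54 mm behind the grasp point. The pads swing forward as they close: fully open they stand 13 mm farther back than shut.
Start: joints at [-0.994, 0.385, 0.008, 0, -1.194, -0.259], TCP at [195.314, -593.676, 231.312] pointing down, gripper open.
Joint ranges: [-3.14, 3.14], [-1.21, 2.06], [-1.07, 1.41], [-3.16, 2.05], [-2.99, -0.16], [-3.1, 3.1]. Speed limits (rad/s): [2.79, 2.79, 3.14, 3.14, 3.14, 3.14].

## Interface

Orientations are given as a unit quaternion [x, y, z, w].
In Python, from bench import arm gives the robot as it stands.
- The arm moves only by the tool servo_tool, never from a script. Its argument "rows" is a list that holds one entry, the list of rows, each a list of 7 numbers: the finger opening in mm, from 0 to 85.4, then the shift along the tool's x, y, z in mm, then the turn, a rotation vector about the tool's x, y, z in rad. A call has 1 to 10 rows; each row is the pose to reach, as a shift and turn from the pose commanded when the call began, along the tool's axes at that moment; what a row does not reach only later rows make up. A row lasts 1/8 s, in which the tool goes at most 62.5 mm and 10.7 degrees, less where a joint would pass 70% of its speed; a pose out of reach is approached as far as the arm can. A call with a gripper value outside its range is refused whole. The fingers move at their own pace and stop on an object; the grip force is fixed at half the most. Time passes only in rows, so rows that repeat a pose let the fingers close. It gives the time, the measured TCP pose, the force, the opening and the grip force at its end, in the units of the state.
- arm.read_state(): the state, without advancing time (a new reading comes with each control period).
- arm.get_image(name): name is "scene" or "top" or "wrist"; returns the picture (420x560x3 uint8, red, green, blue); there is no depth.
- arm.camera_params(name): a dict with "intrinsics" (3x3 intrinsics, pixels), "R" (3x3) and "t" (3): a world point X has camera coordinates R X + t. Camera axes: x right, y down, z forward; pixel columns grow to the right and rows downward; lengths in mm; the calibration is good to about 2 mm. A picture is of the moment at which its call begins: read the wrist's pose just before it. camera_params takes no time and is no camera call; for the wrist camera it gives the pose at the moment of the call.
- arm.job_done(): hands the job in; it is judged then, once.
The state is a dict: "clock": time; "joints": joint angles; "joint_vel": joint speeds; "joint_efforts": joint torques, N m; "position": TCP position; "ee_rot": TCP orientation; "contact_force": force on the tool from outside, world axes, zero at the start; "wrist_torque": the same for the moment, N m; "gripper_width": finger opening in mm; "grasp_force": force on a finger pad.
Only numpy, scipy, OpenCV 4.12 (cv2) and the standard library are available. Lean on these libraries where they do the work, as an engineer would, in place of code of your own. Each camera call takes 0.05 s, during which the arm holds its last target. There are 200 camera calls.

## Task

Level the dead-weight pressure tester: turn the two black cross grips under the front corners of its base until, in both bubble levels on its top plate, the bubble lies wholly between the two yellow lines. The steel flask standing in front of the tester is in the way: stand it upright, wholly on the black rubber mat. Leave everything else where it is.

Things in the scene. Friction and masses are not known exactly. Their poses are not given: they have to be found in the camera images.
- tester: Dead-weight pressure tester, fixed, turned up to 10 degrees. Origin: on the bench under the centre of its base; x to its rear (away from the robot), y to its left, z up. Blue base slab with stainless top plate, 290 (x) by 340 (y) mm, underside 46 mm and top 72 mm above the bench; front edge at x = -145 mm. Two levelling feet at the front corners, a fixed foot at the rear.
- housing (a point): Centre of the top of the tester's white housing (x = -30 to +145, y = -150 to +150 mm in the tester's frame, 135 mm above the bench). On it a steel weight stack and a dial gauge, up to 270 mm above the bench. A screw-press capstan with spokes stands out on the tester's right side to y = -225 mm, from x = -25 to +135 mm.
- level_left (a point): Middle of the left bubble level, between its two yellow lines, on the tester's top plate (tester frame: x = -88, y = +66 mm, 86 mm above the bench). The level is an aluminium body, 102 by 26 by 12 mm, with a dark green window, lying along the line from the left grip to the rear foot: (0.875, -0.484) in the tester's x, y. The yellow lines are 32 mm apart, inside to inside.
- bubble_left (a point): Middle of the left level's white bubble, 20 mm long: wholly between the lines when its middle is within 6 mm of level_left. +1 rad of the left grip moves it 18 mm towards the left front corner, along (-0.875, 0.484) in the tester's x, y; the right grip does not move it. The bench slopes a little, so a grip at 0 does not mean level: only the bubble tells. The tester's own tilt is too small to see.
- level_right (a point): Middle of the right bubble level, the mirror image of the left one: tester frame x = -88, y = -66 mm, lying along (0.875, 0.484), from the right grip to the rear foot.
- bubble_right (a point): Middle of the right level's white bubble, 20 mm long: wholly between the lines when its middle is within 6 mm of level_right. +1 rad of the right grip moves it 18 mm towards the right front corner, along (-0.875, -0.484) in the tester's x, y; the left grip does not move it.
- grip_left (a joint): Turn of the left cross grip (rad, -2.6 to +2.6); positive is clockwise seen from above and raises the left front corner. Black, four lobes, upright axis. At 0 the lobes point along the tester's +-x and +-y. Stiff (0.3 N m, about 8 N at a lobe), so it stays where it is left; a fingertip can push a lobe round.
- grip_right (a joint): Turn of the right cross grip (rad, -2.6 to +2.6): the same part, the same sense (positive is clockwise seen from above and raises the right front corner), the same zero.
- axis_left (a point): On the axis of the left grip, 24 mm above the bench at mid-height of its lobes; tester frame x = -133, y = +140 mm, so 12 mm behind the base's front edge. Grip: 96 mm over the lobes, hub radius 21 mm; each lobe 15 mm wide, ending in a bulb of 10 mm radius centred 38 mm from the axis (yellow dot). Lobes 13 to 35 mm above the bench, 11 mm below the base.
- axis_right (a point): On the axis of the right grip, 24 mm above the bench at mid-height of its lobes (same sizes as the left); tester frame x = -133, y = -140 mm. A lobe that points forward stands out 36 mm in front of the base's front edge.
- flask_center (a point): Centre, half-way up, of the stainless vacuum flask: upright, 188 mm high, body 72 mm across up to 135 mm high, sloping shoulder to 150 mm, then a dark cap 48 mm across and 38 mm high (150 to 188 mm above its foot). About 0.45 kg. Its z axis is its own axis.
- mat: Black rubber mat, 140 by 140 mm, 3 mm thick, fixed, on the left or the right in front of the tester. Origin: centre of its underside on the bench; x and y along its sides.
- weight_case: Wooden weight case, 130 (x) by 110 (y) mm, 51 mm high, fixed, on the side where the mat is not. Origin: centre of its underside.
- weight_center (a point): Stainless 500 g weight with a head knob, 40 mm across, 63 mm high, standing between the two grips; this point is on its axis 30 mm above its foot. To be left alone.
- disc_left_center (a point): Steel disc mass on the bench to the left of the tester, 64 mm across, 22 mm high; its centre. To be left alone.
- disc_right_center (a point): Steel disc mass on the bench to the right of the tester, 60 mm across, 30 mm high; its centre. To be left alone.
- disc_top_center (a point): Steel disc mass lying on the tester's top plate near the left front corner, 56 mm across, 14 mm high; its centre. To be left alone.
Not all that is in view belongs to the job. Several things look just like the part that bears flask_center: the one meant starts farthest to the robot's right.

How it is judged:
By the outcome, as a careful person would: the job done as asked, in the order asked, and still so for the second after the job is handed in, with the robot touching nothing.
It also fails if it takes over 64 s, if anything falls off the work surface, if the arm or the gripper's body presses on something with over 40 N, if the wrist force passes 120 N, or if a joint passes its speed limit or range.

## Working session

There is one attempt and no reset: what is moved stays moved. The work goes in short steps, Python scripts to look and compute and a tool call to move; the robot and the scene stay as the last step left them, time stands still between calls to the robot, and variables do not carry over. Pictures are saved under pics/ and viewed, at most 10 in all, crops included, and the job is handed in when it is done.

Besides the shell and the picture viewer there is one more tool, called as name(argument=value, ...) on one line, values as JSON. servo_tool: Moves the arm, as the interface text tells. Its arguments: {"type":"object","properties":{"rows":{"type":"array"}},"required":["rows"]}

```bash
mkdir -p pics; cat > h.py <<'E'
import numpy as np,cv2
from bench import arm
def P(n):
    c=arm.camera_params(n);return np.array(c["intrinsics"]),np.array(c["R"]),np.array(c["t"])
def ray(n,u,v,z,c=None):
    K,R,t=c or P(n);d=R.T@np.linalg.inv(K)@[u,v,1];o=-R.T@t
    return o+d*(z-o[2])/d[2]
def proj(n,X,c=None):
    K,R,t=c or P(n);p=K@(R@np.array(X,float)+t);return p[:2]/p[2]
def save(n,f,box=None,s=1):
    im=np.array(arm.get_image(n))[:,:,::-1]
    if box: im=im[box[1]:box[3],box[0]:box[2]]
    cv2.imwrite('pics/'+f,cv2.resize(im,None,fx=s,fy=s,interpolation=cv2.INTER_CUBIC))
E
python3 - <<'E'
from h import *
a=np.array(arm.get_image("scene"));b=np.array(arm.get_image("top"))
cv2.imwrite('pics/s.png',cv2.resize(a[:,:,::-1],(800,600)));cv2.imwrite('pics/t.png',cv2.resize(b[:,:,::-1],(800,600)))
np.save('top.npy',b)
for n in("scene","top"):
    K,R,t=P(n);print(n,K.tolist(),R.round(3).tolist(),(-R.T@t).round(0))
print(arm.read_state())
E
```

```text
scene [[419.5194900957722, 0.0, 280.65118765749304], [0.0, 419.5194900957722, 209.38451609220434], [0.0, 0.0, 1.0]] [[-0.81, 0.586, -0.001], [0.421, 0.581, -0.697], [-0.408, -0.565, -0.717]] [875. 452. 717.]
top [[419.6031914084003, 0.0, 273.2031778979219], [0.0, 419.6031914084003, 204.91603526803647], [0.0, 0.0, 1.0]] [[0.002, -1.0, 0.005], [-0.991, -0.003, -0.134], [0.134, -0.004, -0.991]] [ 433.  -14. 1085.]
{'clock': 0.1, 'joints': array([-9.94395540e-01,  3.85474248e-01,  6.76505481e-03, -4.40902811e-04,
       -1.19404672e+00, -2.58567553e-01]), 'joint_vel': array([ 0.00096752, -0.00178517,  0.00343182,  0.00127686,  0.00131117,
       -0.00126396]), 'joint_efforts': array([-3.39589233e-04, -3.93319881e+01,  1.88929063e+01,  4.19796020e+00,
       -2.61337242e-03,  2.24681014e-05]), 'position': array([ 195.14618915, -593.18988157,  230.33439413]), 'ee_rot': array([-1.58168208e-01,  9.87411675e-01,  9.78721934e-04, -2.09956767e-04]), 'contact_force': array([ 0.47525422, -0.92355464,  0.80170435]), 'wrist_torque': array([-0.00190109, -0.02488018,  0.02559407]), 'grasp_force': 0.0, 'gripper_width': 85.25009750529473}
```

View pics/s.png

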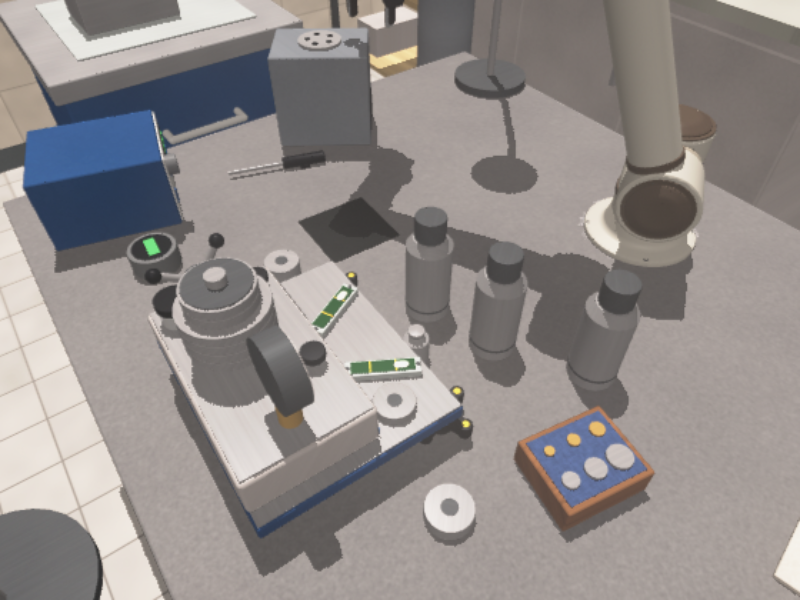

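View pics/t.png

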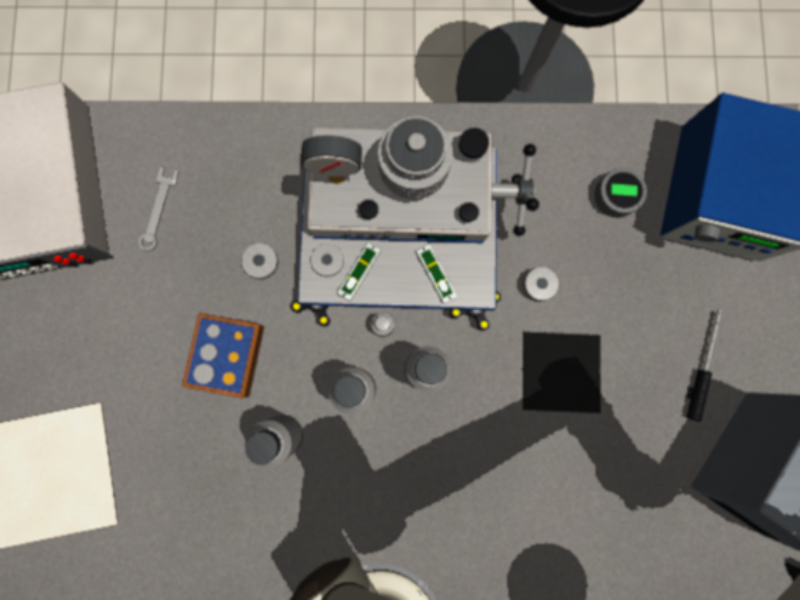

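Candidates for the flask in the top picture (800 px): (427,368), (350,388) and (265,445). The farthest to the robot's right (-y, image right) is (427,368). The mat is on the right at (562,372) and the case on the left. One close crop will check this.

```bash
python3 - <<'E'
from h import *
b=np.load('top.npy')[:,:,::-1]
cv2.imwrite('pics/c.png',cv2.resize(b[165:290,200:360],None,fx=4.8,fy=4.8,interpolation=cv2.INTER_CUBIC))
E
```

```text
(no output)
```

View pics/c.png

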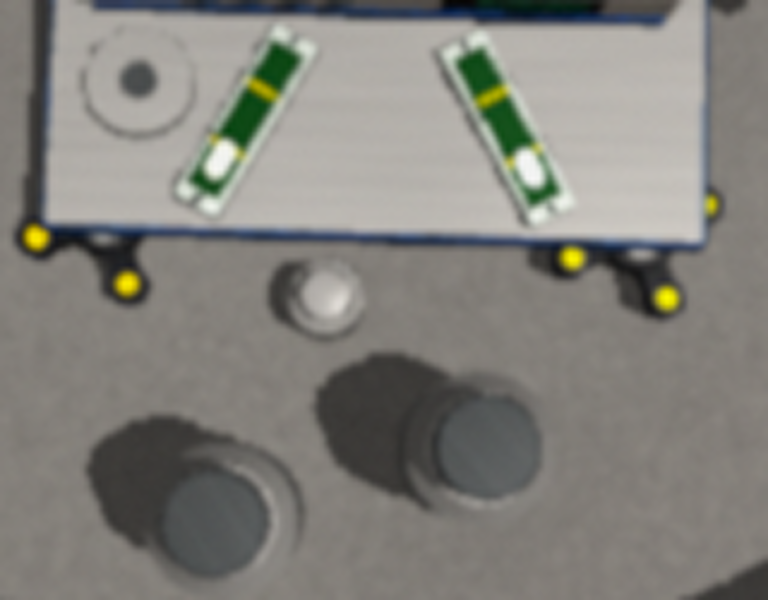

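The crop confirms the right-hand flask: its cap is at crop (488,447), straight in front of the right half of the tester. Both bubbles lie forward of centre: left at (220,160) against centre (245,119), right at (530,168) against (508,126).

```bash
python3 - <<'E'
from h import *
g=lambda x,y,z:ray("top",199.6+x/4.8,164.6+y/4.8,z)[:2]
p=lambda u,v,z:ray("top",u*.7-.15,v*.7-.15,z)[:2]
L=g(45,228,72);R=g(705,243,72)
d=L-R;print('front',L,R,np.linalg.norm(d))
yaw=np.arctan2(-d[0],d[1]);c,s=np.cos(yaw),np.sin(yaw);M=np.array([[c,-s],[s,c]])
# origin from several landmarks
est=[(L+R)/2-M@[-145,0],g(245,119,86)-M@[-88,66],g(508,126,86)-M@[-88,-66]]
O=np.mean(est,0);print('yaw',yaw,np.degrees(yaw),est,O)
for nm,sg,b in(('L',1,(220,160)),('R',-1,(530,168))):
    q=M.T@(g(*b,86)-O)-[-88,sg*66];ax=np.array([-.875,sg*.484])
    print(nm,'bubble off',q@ax,'perp',q@[ax[1],-ax[0]],'turn',-(q@ax)/18)
for nm,sg,ds in(('L',1,[(35,238),(127,284)]),('R',-1,[(571,258),(666,298),(710,205)])):
    A=O+M@[-133,sg*140];print('axis',nm,A)
    for q in ds:
        w=M.T@(g(*q,35)-A);print('dot',g(*q,35),np.hypot(*w),'cwangle from -x',np.degrees(np.arctan2(w[1],-w[0])))
print('flask',g(488,447,188),'others',p(350,388,188),p(265,445,188),'weight',g(325,290,63))
print('mat',p(562,372,3),[p(*q,3) for q in((523,332),(600,334),(601,412),(523,411))],'discR',p(541,283,30))
print('camera flask base check',proj("scene",[*g(488,447,188),188])/.7)
E
```

```text
front [551.48379784 137.40246212] [ 544.75483444 -196.5337996 ] 334.00405063512875
yaw -0.02014771576157564 -1.1543790799674913 [array([693.08988718, -32.48688988]), array([691.93121008, -31.67160999]), array([691.41660209, -31.92558534])] [692.14589978 -32.0280284 ]
L bubble off 24.612218221718738 perp 0.3984059226642849 turn -1.3673454567621521
R bubble off 24.514253014886748 perp 0.7599509531467028 turn -1.361902945271486
axis L [561.99338262 110.62302234]
dot [550.52522763 148.05585243] 39.15016407717333 cwangle from -x 71.81232539292509
dot [526.47993418  99.46441448] 37.22525418377659 cwangle from -x -18.597512423076733
axis R [ 556.35240386 -169.32014932]
dot [ 540.7458389  -132.77636231] 39.736799563147514 cwangle from -x 65.71999877866602
dot [ 519.87571825 -182.1893142 ] 38.68027918467119 cwangle from -x -20.587486449307253
dot [ 568.94507619 -206.25491965] 39.022463466936976 cwangle from -x -109.98085872212027
flask [441.03452619 -77.76345233] others [412.02795107  41.53033891] [329.66505931 164.50704092] weight [521.18793729  -4.2533686 ]
mat [ 436.8105916 -326.3039756] [array([ 508.31028464, -258.33391657]), array([ 505.044918  , -397.51653779]), array([ 366.52380581, -393.12100343]), array([ 368.00392893, -254.49409628])] discR [ 593.82675716 -286.72535908]
camera flask base check [429.7532949  214.18598904]
```

servo_tool(rows=[[[85,-394,413,14,0,0,0.318],[85,-394,413,14,0,0,0.318],[85,-394,413,14,0,0,0.318],[85,-394,413,14,0,0,0.318],[85,-394,413,14,0,0,0.318],[85,-394,413,14,0,0,0.318],[85,-394,413,14,0,0,0.318],[85,-394,413,14,0,0,0.318],[85,-394,413,14,0,0,0.318],[85,-394,413,14,0,0,0.318]]])

```text
clock: 1.35
position: [441.6, -75.3, 217.0]
ee_rot: [-0.002, 1.0, 0.0, -0.0]
contact_force: [-0.4, -1.0, 0.1]
gripper_width: 85.2
grasp_force: 0.0
```

```bash
python3 - <<'E'
from h import *
s=arm.read_state();print(s['clock'],s['position'],s['ee_rot'],s['joints'])
print(proj("wrist",[441,-78,188]),proj("wrist",[441-24,-78,188]),-P("wrist")[1].T@P("wrist")[2])
save("wrist","w1.png")
E
```

```text
1.35 [441.56971246 -75.30972722 217.0069069 ] [-2.47439088e-03  9.99996929e-01  6.75344521e-05 -1.21904370e-04] [ 1.95723282e-01  9.18983251e-02 -4.24817478e-01 -2.06287576e-04
 -1.05429386e+00 -1.76146893e+00]
[276.8196138  241.58948751] [276.88430207 202.39631846] [366.35315716 -76.12785025 360.14869387]
```

View pics/w1.png

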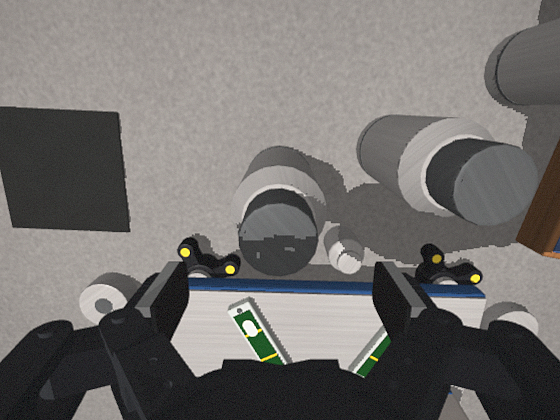

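Cap centre is at (278,234), expected (277,241), so it is about 4 mm nearer the robot. I'll correct, descend and grip the cap.

servo_tool(rows=[[[85,4,-2,0,0,0,0],[85,4,-2,30,0,0,0],[85,4,-2,60,0,0,0],[85,4,-2,60,0,0,0],[30,4,-2,60,0,0,0],[30,4,-2,60,0,0,0],[30,4,-2,60,0,0,0],[30,4,-2,60,0,0,0],[30,4,-2,60,0,0,0],[30,4,-2,60,0,0,0]]])

```text
clock: 2.65
position: [437.8, -80.1, 158.9]
ee_rot: [-0.0, 1.0, -0.0, 0.002]
contact_force: [-0.9, 1.1, 6.6]
gripper_width: 46.7
grasp_force: 61.6
```

servo_tool(rows=[[[30,0,0,-15,0,0,0],[30,0,0,-25,0,0,0],[30,0,-20,-25,0,0,0],[30,0,-60,-25,0,0,0],[30,0,-100,-25,0,0,0],[30,0,-140,-25,0,0,0],[30,0,-180,-25,0,0,0],[30,0,-220,-25,0,0,0],[30,0,-240,-25,0,0,0],[30,0,-247,-25,0,0,0]]])

```text
clock: 3.9
position: [435.9, -327.7, 181.5]
ee_rot: [0.001, 1.0, 0.001, -0.001]
contact_force: [0.1, 1.6, -4.3]
gripper_width: 46.8
grasp_force: 63.5
```

servo_tool(rows=[[[30,0,0,0,0,0,0],[30,0,0,0,0,0,0],[30,0,0,8,0,0,0],[30,0,0,14,0,0,0],[30,0,0,18,0,0,0],[30,0,0,20,0,0,0],[30,0,0,21,0,0,0],[30,0,0,22,0,0,0],[30,0,0,22,0,0,0]]])

```text
clock: 5.03
position: [437.0, -327.3, 162.1]
ee_rot: [-0.0, 1.0, -0.0, 0.001]
contact_force: [-1.4, 4.0, 4.6]
gripper_width: 46.2
grasp_force: 64.9
```

servo_tool(rows=[[[70,0,0,0,0,0,0],[85,0,0,0,0,0,0],[85,0,0,0,0,0,0],[85,0,0,0,0,0,0],[85,0,0,-20,0,0,0],[85,0,0,-50,0,0,0],[85,0,0,-80,0,0,0],[85,0,0,-80,0,0,0]]])

```text
clock: 6.02
position: [437.8, -328.0, 243.1]
ee_rot: [-0.0, 1.0, -0.001, 0.003]
contact_force: [0.7, -1.2, -0.2]
gripper_width: 84.7
grasp_force: 0.0
```

servo_tool(rows=[[[0,-40,90,0,0,0,0],[0,-78,178,0,0,0,0],[0,-78,178,0,0,0,0],[0,-78,178,0,0,0,0],[0,-78,178,50,0,0,0],[0,-78,178,100,0,0,0],[0,-78,178,120,0,0,0],[0,-78,178,120,0,0,0]]])

```text
clock: 7.02
position: [512.7, -149.9, 118.1]
ee_rot: [0.001, 1.0, 0.0, -0.003]
contact_force: [-0.8, -0.2, 1.1]
gripper_width: -0.1
grasp_force: 0.0
```

```bash
python3 - <<'E'
from h import *
save("wrist","w2.png");s=arm.read_state();print(s['position'],s['ee_rot'])
for X in([514,-149,24],[519.9,-182.2,35],[540.7,-132.8,35],[556.4,-169.3,24]):print(X,proj("wrist",X))
b=np.array(arm.get_image("top"));cv2.imwrite('pics/t2.png',cv2.resize(b[150:300,190:490,::-1],None,fx=2.6,fy=2.6,interpolation=cv2.INTER_CUBIC))
E
```

```text
[ 514.02746865 -149.8915998   119.73475815] [ 4.09259868e-04  9.99999448e-01 -1.69547306e-04 -9.52741233e-04]
[514, -149, 24] [282.4226516  208.57507748]
[519.9, -182.2, 35] [238.89176922 220.31045921]
[540.7, -132.8, 35] [303.21858446 245.43264356]
[556.4, -169.3, 24] [257.86056764 257.44155212]
```

View pics/w2.png

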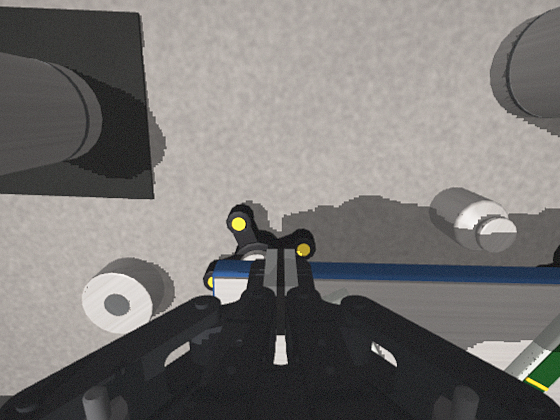

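Dots are at (238,224) and (303,250) as predicted. The closed fingertips at (270–297,248) are narrow, about 12–15 mm. The flask stands on the mat at the left of the picture. Next is the descent and push of the front lobe to the right.

servo_tool(rows=[[[0,0,0,50,0,0,0],[0,0,0,98,0,0,0],[0,0,0,98,0,0,0],[0,-2,-6,98,0,0,0],[0,-4,-12,98,0,0,0],[0,-6,-17,98,0,0,0],[0,-8,-22,98,0,0,0],[0,-10,-27,98,0,0,0],[0,-12,-32,98,0,0,0],[0,-12,-32,98,0,0,0]]])

```text
clock: 8.38
position: [524.8, -179.9, 23.8]
ee_rot: [0.001, 1.0, 0.001, -0.001]
contact_force: [-5.3, 9.7, 3.2]
gripper_width: -0.0
grasp_force: 5.7
```

```bash
python3 - <<'E'
from h import *
save("wrist","w3.png");s=arm.read_state();print(s['position'],s['contact_force'])
E
```

```text
[ 524.76103433 -179.86809879   23.80500194] [-3.83548824  9.0265735   4.18023516]
```

View pics/w3.png

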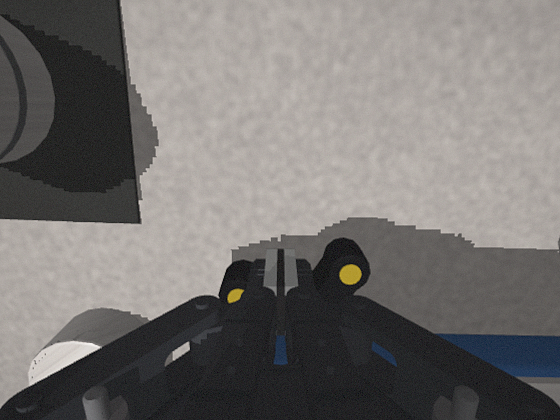

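Lobe 1 was pushed: its dot is now at (235,296), and lobe 2's dot is at (350,274) to the right of the fingers.

```bash
python3 - <<'E'
from h import *
for q in((235,296),(350,274)):
    X=ray("wrist",*q,35)[:2];w=X-[557.5,-169.3];print(X,np.degrees(np.arctan2(w[1],-w[0])),np.hypot(*w))
E
```

```text
[ 534.78052716 -202.07209022] -55.26810384599269 39.87711553244757
[ 523.1777648  -148.05642113] 31.755232824869985 40.36465622957422
```

servo_tool(rows=[[[0,1,2,0,0,0,0],[0,3,4,-25,0,0,0],[0,4,5,-45,0,0,0],[0,4,40,-45,0,0,0],[0,4,63,-45,0,0,0],[0,4,63,-45,0,0,0],[0,4,63,-20,0,0,0],[0,4,63,0,0,0,0],[0,4,63,0,0,0,0]]])

```text
clock: 9.55
position: [522.2, -119.1, 22.0]
ee_rot: [0.001, 1.0, -0.0, -0.001]
contact_force: [0.0, -0.0, 0.8]
gripper_width: -0.3
grasp_force: 0.0
```

servo_tool(rows=[[[0,0,-6,0,0,0,0],[0,0,-11,0,0,0,0],[0,0,-16,0,0,0,0],[0,0,-21,0,0,0,0],[0,0,-26,0,0,0,0],[0,0,-31,0,0,0,0],[0,0,-36,0,0,0,0],[0,0,-37,0,0,0,0],[0,0,-37,0,0,0,0]]])

```text
clock: 10.68
position: [519.0, -154.4, 22.1]
ee_rot: [0.001, 1.0, 0.001, -0.003]
contact_force: [-4.8, 8.1, 0.4]
gripper_width: -0.1
grasp_force: 3.9
```

servo_tool(rows=[[[0,0,4,0,0,0,0],[0,0,4,-50,0,0,0],[0,0,4,-90,0,0,0],[0,20,60,-90,0,0,0],[0,20,110,-90,0,0,0],[0,20,110,-90,0,0,0]]])

```text
clock: 11.42
position: [503.7, -43.1, 114.0]
ee_rot: [-0.002, 1.0, 0.0, 0.002]
contact_force: [-0.2, -0.8, -0.8]
gripper_width: 0.0
grasp_force: 0.0
```

```bash
python3 - <<'E'
from h import *
s=arm.read_state();print(s['position']);np.savez('c4.npz',*P("wrist"))
save("wrist","w4.png")
b=np.array(arm.get_image("top"));cv2.imwrite('pics/t4.png',cv2.resize(b[165:260,200:360,::-1],None,fx=4.8,fy=4.8,interpolation=cv2.INTER_CUBIC))
w=cv2.imread('pics/w4.png');t=cv2.imread('pics/t4.png')
cv2.imwrite('pics/v4.png',np.vstack([cv2.resize(t[:,:],(500,297)),cv2.resize(w,None,fx=.7,fy=.7)[:, :][:294].copy() if 0 else cv2.copyMakeBorder(cv2.resize(w,(400,300)),0,0,0,100,0)]))
E
```

```text
[503.65940287 -43.09538682 114.02252988]
```

View pics/v4.png

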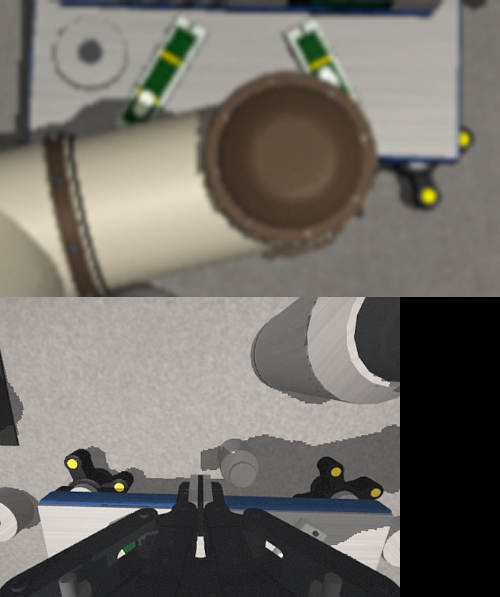

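```bash
python3 - <<'E'
from h import *
c=[np.load('c4.npz')[k] for k in('arr_0','arr_1','arr_2')]
for q,A in(((101,234),(557.5,-169.3)),((167,266),(557.5,-169.3)),((469,245),(562.5,110.6)),((526,274),(562.5,110.6))):
    X=ray("wrist",*q,35,c)[:2];w=X-A;print(X,np.degrees(np.arctan2(w[1],-w[0])),np.hypot(*w))
# right bubble
g=lambda x,y,z:ray("top",199.6+x*1.536/4.8,164.6+y*1.536/4.8,z)[:2]
O=np.array([692.1,-32]);yw=-.02;M=np.array([[np.cos(yw),-np.sin(yw)],[np.sin(yw),np.cos(yw)]])
print((M.T@(g(327,74,86)-O)-[-88,-66])@[-.875,-.484])
E
```

```text
[ 519.55405412 -178.76220957] -14.00173807778239 39.10790480839539
[ 546.15676923 -131.76650312] 73.18433256956843 39.21010421266123
[527.32605753  99.84576164] -17.000722436555417 36.78124347900693
[551.85133837 148.94812016] 74.48087421140039 39.7991496662511
-6.306687562280545
```

servo_tool(rows=[[[0,-5,60,0,0,0,0],[0,-10,120,0,0,0,0],[0,-17,171,0,0,0,0],[0,-17,171,0,0,0,0],[0,-17,171,0,0,0,0],[0,-17,171,50,0,0,0],[0,-17,171,93,0,0,0],[0,-17,171,93,0,0,0]]])

```text
clock: 12.52
position: [517.6, 123.5, 16.5]
ee_rot: [0.002, 1.0, -0.001, -0.003]
contact_force: [-1.4, 1.8, -1.5]
gripper_width: -0.1
grasp_force: 1.2
```

servo_tool(rows=[[[0,-1,-5,0,0,0,0],[0,-3,-10,0,0,0,0],[0,-5,-15,0,0,0,0],[0,-7,-20,0,0,0,0],[0,-9,-25,0,0,0,0],[0,-10,-30,0,0,0,0],[0,-10,-30,0,0,0,0],[0,-9,-28,0,0,0,0],[0,-7,-26,-25,0,0,0],[0,-6,-25,-45,0,0,0]]])

```text
clock: 13.78
position: [526.5, 100.1, 66.5]
ee_rot: [0.0, 1.0, 0.0, 0.001]
contact_force: [0.9, 1.0, -0.1]
gripper_width: -0.3
grasp_force: 0.0
```

servo_tool(rows=[[[0,0,20,0,0,0,0],[0,0,60,0,0,0,0],[0,0,60,0,0,0,0],[0,0,60,0,0,0,0],[0,0,60,25,0,0,0],[0,0,60,45,0,0,0],[0,0,60,45,0,0,0]]])

```text
clock: 14.65
position: [524.4, 159.3, 17.8]
ee_rot: [0.001, 1.0, -0.001, -0.002]
contact_force: [0.8, 0.6, 0.9]
gripper_width: -0.4
grasp_force: 0.0
```

servo_tool(rows=[[[0,1,-6,0,0,0,0],[0,2,-11,0,0,0,0],[0,2,-16,0,0,0,0],[0,2,-21,0,0,0,0],[0,2,-26,0,0,0,0],[0,2,-31,0,0,0,0],[0,2,-36,0,0,0,0],[0,2,-36,0,0,0,0]]])

```text
clock: 15.65
position: [522.8, 125.9, 20.3]
ee_rot: [0.001, 1.0, 0.001, 0.0]
contact_force: [-4.6, 7.4, 1.0]
gripper_width: 0.0
grasp_force: 4.0
```

servo_tool(rows=[[[0,0,4,0,0,0,0],[0,0,4,-50,0,0,0],[0,0,4,-110,0,0,0],[0,0,4,-170,0,0,0],[0,0,4,-225,0,0,0],[0,0,4,-225,0,0,0]]])

```text
clock: 16.4
position: [526.1, 129.2, 250.7]
ee_rot: [0.0, 1.0, 0.003, 0.006]
contact_force: [-0.9, -0.1, -1.4]
gripper_width: 0.3
grasp_force: 0.0
```

servo_tool(rows=[[[0,50,-60,0,0,0,0],[0,100,-100,0,0,0,0],[0,100,-160,0,0,0,0],[0,100,-220,0,0,0,0],[0,100,-280,0,0,0,0],[0,100,-340,0,0,0,0],[0,100,-400,0,0,0,0],[0,100,-460,0,0,0,0],[0,100,-520,0,0,0,0],[0,100,-580,0,0,0,0]]])

```text
clock: 17.65
position: [422.4, -453.3, 243.6]
ee_rot: [0.0, 1.0, 0.0, -0.0]
contact_force: [1.3, 0.5, 0.0]
gripper_width: -0.1
grasp_force: 0.0
```

```bash
python3 - <<'E'
from h import *
print(arm.read_state()['position'])
b=np.array(arm.get_image("top"));np.save('t5.npy',b)
c=lambda x0,y0,x1,y1,f:cv2.resize(b[y0:y1,x0:x1,::-1],None,fx=f,fy=f,interpolation=cv2.INTER_CUBIC)
a=c(200,165,360,235,4.8);d=c(200,235,466,292,2.887);d=cv2.resize(d,(768,int(d.shape[0])))
cv2.imwrite('pics/v5.png',np.vstack([a,d]))
E
```

```text
[ 422.42260084 -453.29004331  243.61092135]
```

View pics/v5.png

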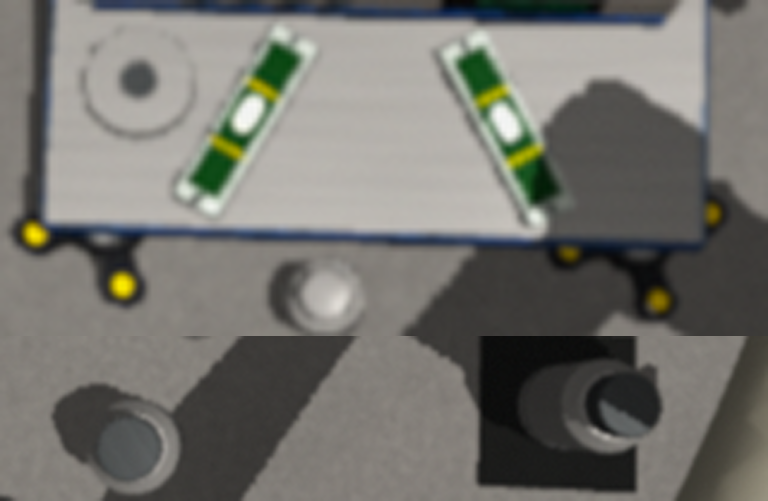

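Both bubbles sit midway between their lines, at (247,115) and (506,124). The flask stands on the mat with its cap at (623,404). I'll check that position and hand in.

```bash
python3 - <<'E'
from h import *
X=ray("top",415.4,258.2,191);print(X)
if abs(X[0]-437)<28 and abs(X[1]+326)<28: print(arm.job_done())
E
```

```text
[ 440.55021906 -319.13418419  191.        ]
the job is handed in; nothing more can be done
None
```

The job is handed in at about 18 s: both bubbles sit midway between their yellow lines, and the flask stands upright, wholly on the mat.

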